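# Probe the covered test pad on a circuit board

### The arm

A 7-joint arm with a two-finger parallel gripper is mounted at the origin on the work surface. World frame = base frame: x ahead of the robot, y to its left, z up, the work surface at z = 0. Lengths are in m, angles in rad, forces in N, time in s.
With the tool pointing down it reaches from about 0.4 to 0.85 m from the base axis. Payload 10.4 kg.
Tool frame: the origin (TCP) lies at the very end of the fingers, on their centre line; the grasp point (between the pads) lies r.pinch_z behind it (r.pinch_z is the distance from the TCP to the grasp point, in m); z points along the fingers, x is the direction in which the jaws open and shut, and the axes are right-handed (so a half turn about z gives the same grasp; the last joint's range is limited). The gripper opens to 87 mm and grips with 3 to 60 N. Pads are 19 mm wide; open, the fingers measure 117 mm over their backs; the gripper's body (75 mm by 190 mm) begins 51 mm behind the grasp point.
Start: joints at [1.095, 0.332, -0.065, 1.46, 0.022, 1.35, -0.088], TCP at [0.273, -0.562, 0.223] pointing down, gripper open.
Joint ranges: [-2.6, 2.6], [-0.5, 2.12], [-1.47, 1.34], [0.16, 2.42], [-1.27, 4.41], [0.06, 2.06], [-2.6, 2.6]. Speed limits (rad/s): [2.22, 2.22, 2.79, 2.79, 3.14, 3.14, 3.14].

### API

Orientations are given as a unit quaternion [x, y, z, w].
In Python, from bench import r gives the robot as it stands.
- The arm moves only by the tool carry_out, never from a script. Its argument "increments" is text: rows parted by semicolons, each of 7 numbers parted by spaces: the turn, a rotation vector about the tool's x, y, z in degrees, then the shift along the tool's x, y, z in m, then the finger opening in m, from 0 to 0.087. A call has exactly 5 rows; each row is the pose to reach, as a shift and turn from the pose measured when the call began, along the tool's axes at that moment; what a row does not reach only later rows make up. A row lasts 1/8 s, in which the tool goes at most 62.5 mm and 10.7 degrees, less where a joint would pass 70% of its speed; a pose out of reach is approached as far as the arm can. A call with a gripper value outside its range is refused whole. The fingers move at their own pace and stop on an object; "squeeze" is the grip in N (left out, the last holds). Time passes only in rows, so rows that repeat a pose let the fingers close, or fill a call up. It gives the time, the measured TCP pose, the force and the opening at its end, in the units of the state.
- r.read_state(): the state, without advancing time (a new reading comes with each control period).
- r.camera(name): name is "side" or "top"; returns (picture, depth): 400x640x3 uint8, blue, green, red; 400x640 float32, m along the optical axis (not along the pixel's ray), 0 where there is no reading.
- r.camera_model(name): a dict with "K" (3x3 intrinsics, pixels), "k1" (the pictures are not rectified: a ray, as slopes to the right and down, at radius r is drawn at 1 + k1 r^2 times it, then the intrinsics apply), "extrinsics" (4x4, takes a point from camera to world coordinates). Camera axes: x right, y down, z forward; pixel columns grow to the right and rows downward; lengths in m; the calibration is good to about 2 mm. A picture is of the moment at which its call begins. camera_model takes no time and is no camera call.
- r.close_job(): hands the job in, once; it reports no verdict.
The state is a dict: "time": time; "joint_positions": joint angles; "joint_vel": joint speeds; "joint_torque": joint torques, N m; "ee_pos": TCP position; "eef_rot": TCP orientation; "ft_force": force on the tool from outside, world axes, zero at the start; "torque": the same for the moment, N m; "width": finger opening in m.
Only numpy, scipy, OpenCV 4.12 (cv2) and the standard library are available. Lean on these libraries where they do the work, as an engineer would, in place of code of your own. Each camera call takes 0.05 s, during which the arm holds its last target.

### The job

Lift the metal cover off the round test pad on the clamped circuit board and set it down, right way up, in the shallow open tray. Then take the spring-tip probe out of its stand and hold it upright with its point on the middle of that pad, pressing gently so that the sprung tip goes about half way in; keep it so for three seconds and finish while still holding it there. Do not press hard, and leave the other things on the bench where they are.

Things in the scene. Friction and masses are not known exactly. Their poses are not given: they have to be found in the camera images.
- board: green circuit board, 180 (x) x 130 (y) mm, fixed in a low aluminium holder; origin on the bench below its centre; the board's top is 30 mm above the bench. Parts on it stand at most 9 mm high, near its edges (beyond 73 mm from the centre along x, 56 mm along y); the holder's rails at the x ends (90 to 102 mm from the centre) rise 4 mm over the board.
- pad_top (a point): centre of the top of the round brass test pad, 16 mm across and 1.5 mm thick, with a flat white ring round it; fixed on the board (its top is 31.5 mm above the bench), anywhere within 20 mm of the board's middle along x and 8 mm along y. At the start the cover hides it.
- cover: loose plain aluminium cover, a box open below, 46 mm (its x) x 34 mm (its y) x 26 mm high, walls 2 mm, about 60 g, standing on the board centred over the pad (within 3 mm); origin at the centre of its underside, z up. At least 25 mm of free board lies on both long sides.
- tray: shallow open white tray fixed on the bench, 150 (x) x 130 (y) x 18 mm high, walls 4 mm, inner floor 4 mm above the bench, empty; origin at the centre of its underside. Tray and stand may change sides.
- stand: dark steel block 80 x 80 x 60 mm high, fixed on the bench, with a 16 mm upright hole in the middle; origin at the centre of its underside. The probe stands in the hole.
- probe: loose probe, about 80 g, upright in the stand: square black handle 22 x 22 x 72 mm, below it a round steel nose 13 mm across, 38 mm long, then the brass sprung tip, 16 mm. Origin at the point of the tip when fully out; z runs up to the handle, which spans 54 to 126 mm; its flats face x and y. In the stand the handle rests on the block's top, the point 6 mm above the bench.
- probe_grip (a point): point on the probe's axis in the middle of the square handle, 90 mm above the point of the probe
- probe_point (a point): the rounded point of the sprung tip (5 mm across); it moves with the tip
- plunger (a joint): how far the sprung tip is pushed into the probe, in m: 0 fully out, 0.010 fully in. The spring takes about 0.6 N to start and 0.4 N more for each mm (2.6 N half way in).
- pad: the same test pad; origin at the centre of its underside, on the board's top
- tape: a roll of white tape lying flat, 72 mm across, 19 mm high; not part of the job; origin at the centre of its underside, on the bench
- driver: a screwdriver 160 mm long lying on the bench, red handle; not part of the job
- flux: a small white bottle, 40 mm across, 85 mm tall; not part of the job; origin at the centre of its underside, on the bench
- spongecup: an open brass cup, 64 mm across, 55 mm tall; not part of the job; origin at the centre of its underside, on the bench
- spool: a solder spool standing on its flange, 54 mm across, 38 mm tall; not part of the job; origin at the centre of its underside, on the bench
- spare: a loose small circuit board 70 x 45 mm, parts up to 16 mm high; not part of the job; origin at the centre of its underside, on the bench
There are look-alikes about, which are no part of the job. What is shaped like the cover but purple is not meant.

How it is judged:
On the way, in this order (a step that is already met when the one before it is completed fails the run):
1. the cover stands right way up on the tray's floor, let go (x of cover in the frame of tray between -0.062 and 0.062 m and y of cover in the frame of tray between -0.052 and 0.052 m and z of cover in the frame of tray between 0.001 and 0.008 m and angle between cover's own z axis and vertical below 0.1 rad and contact force between cover and the fingers below 0.05 N and linear speed of cover below 0.02 m/s), for 0.2 s.
2. the upright probe is held with its point on the pad, the tip about half way in, for two seconds (horizontal distance between probe_point and pad_top below 0.006 m and contact force between probe and pad between 0.7 and 6 N and value of joint plunger between 0.002 and 0.008 m and angle between probe's own z axis and vertical below 0.14 rad and contact force between probe and the fingers above 1 N), for 2 s.
At the end, for the whole second after the job is handed in: The gripper still holds the probe, upright within 8 degrees, its point within 6 mm of the pad's centre, the tip pushed in 2 to 8 mm of its 10 mm, with 0.7 to 6 N on the pad; the cover stands released, level within about 6 degrees, on the tray's floor (all of step 1 and all of step 2); the arm keeps its last pose, push and grip.
It fails at once if the probe is pressed hard (over 15 N) on the pad or the board (contact force between probe and pad above 15 N or contact force between probe and board above 15 N).
It fails at once if something else on the bench is moved by more than 30 mm (distance of any of tape, driver, flux, spongecup, spool, spare from where it was at the start of the episode above 0.03 m).
It also fails if it takes over 72 s, if anything falls off the work surface, if the arm or the gripper's body presses on something with over 40 N, if the wrist force passes 120 N, or if a joint passes its speed limit or range.

## Working session

There is one attempt and no reset: what is moved stays moved. The work goes in short steps, Python scripts to look and compute and a tool call to move; the robot and the scene stay as the last step left them, time stands still between calls to the robot, and variables do not carry over. Pictures are saved under pics/ and viewed, and the job is handed in when it is done.

Besides the shell and the picture viewer there is one more tool, called after "Request:" in YAML: its name, and indented under it one key for each argument. carry_out: Moves the arm, as the interface text tells. Its arguments: {"type":"object","properties":{"increments":{"type":"string"},"squeeze":{"type":"number"}},"required":["increments"]}

```bash
mkdir -p pics; ls; python3 - <<'E'
from bench import r
import cv2,numpy as np
s=r.read_state(); print(s, r.pinch_z)
for n in("side","top"):
    p,d=r.camera(n); cv2.imwrite(f"pics/{n}0.png",p); np.savez(f"{n}0.npz",p=p,d=d)
    m=r.camera_model(n); print(n,m)
E
```

```text
pics
{'time': 0.0, 'joint_positions': array([ 1.09537309,  0.33288598, -0.06469462,  1.46093653,  0.02162095,
        1.34984196, -0.08854102]), 'joint_vel': array([ 5.12162860e-04,  1.90207899e-03,  7.41803483e-05, -2.48967398e-04,
        5.54909607e-04,  5.39869958e-05,  7.21803265e-04]), 'joint_torque': array([ 5.64510483e-04, -6.23254681e+01,  2.53115228e-02, -3.89888334e+01,
       -6.12652232e-02,  3.98827856e-02,  1.15719486e-04]), 'ee_pos': array([ 0.27326817, -0.56168723,  0.22174738]), 'eef_rot': array([ 8.47787343e-01, -5.30335883e-01, -6.04142443e-04, -3.28832655e-04]), 'ft_force': array([-0.36432357,  0.10739094, -0.44485553]), 'torque': array([ 0.04697511, -0.03170633,  0.02228527]), 'width': 0.08728212581833347} 0.0187
side {'K': array([[395.79622084,   0.        , 318.05764135],
       [  0.        , 395.79622084, 198.38938107],
       [  0.        ,   0.        ,   1.        ]]), 'k1': 0.00200752405251759, 'extrinsics': array([[-0.96902071, -0.17750318,  0.17173087,  0.4433615 ],
       [-0.24695925,  0.7052776 , -0.66452588,  0.49225179],
       [-0.00316248, -0.68634986, -0.72726465,  0.66398543],
       [ 0.        ,  0.        ,  0.        ,  1.        ]])}
top {'K': array([[438.45476795,   0.        , 319.31093957],
       [  0.        , 438.45476795, 199.53152257],
       [  0.        ,   0.        ,   1.        ]]), 'k1': -0.011473270739275218, 'extrinsics': array([[-0.02139336, -0.98549319,  0.16836121,  0.3835765 ],
       [-0.99974581,  0.02228604,  0.00341418, -0.01526679],
       [-0.00711676, -0.16824537, -0.98571946,  1.19329788],
       [ 0.        ,  0.        ,  0.        ,  1.        ]])}
```

View pics/top0.png

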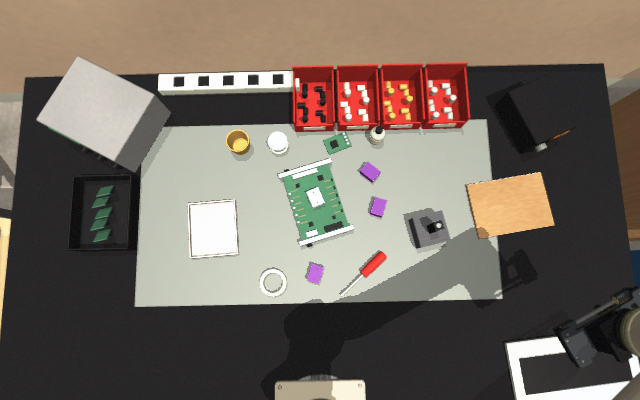

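View pics/side0.png

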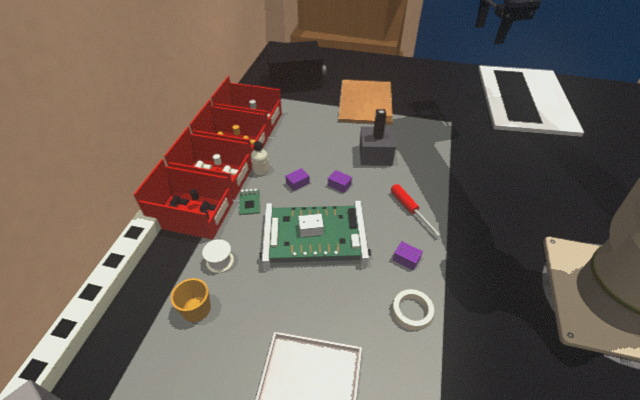

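The top view shows the board at (315,202) with the silver-white cover at (316,197), the tray at (213,229), and the stand with the black probe at (432,227). The three purple look-alikes are at (370,172), (378,207) and (315,273). The pale box on the board is the only non-purple one, so it is the cover. I'll confirm it in an enlarged crop.

```bash
cat > h.py <<'E'
import numpy as np,cv2
from bench import r
def pix2plane(n,uv,z):
    m=r.camera_model(n);K=m["K"];T=m["extrinsics"];k1=m["k1"]
    uv=np.atleast_2d(np.array(uv,float))
    # model: drawn = ray*(1+k1 r^2) = OpenCV k1
    xn=cv2.undistortPoints(uv.reshape(-1,1,2),K,np.array([k1,0,0,0.])).reshape(-1,2)
    d=np.c_[xn,np.ones(len(xn))]@T[:3,:3].T
    o=T[:3,3]; t=(z-o[2])/d[:,2]
    return o+d*t[:,None]
def proj(n,P):
    m=r.camera_model(n);Ti=np.linalg.inv(m["extrinsics"])
    rv,_=cv2.Rodrigues(Ti[:3,:3])
    return cv2.projectPoints(np.atleast_2d(np.array(P,float)),rv,Ti[:3,3],m["K"],np.array([m["k1"],0,0,0.]))[0].reshape(-1,2)
def crop(p,x0,y0,x1,y1,s,fn):
    cv2.imwrite(fn,cv2.resize(p[y0:y1,x0:x1],None,fx=s,fy=s,interpolation=cv2.INTER_CUBIC))
E
python3 - <<'E'
from h import *
t=np.load("top0.npz")["p"];s=np.load("side0.npz")["p"]
crop(t,270,150,360,250,6,"pics/tb.png")
crop(s,250,190,380,275,6,"pics/sb.png")
a=cv2.resize(t[195:260,395:460],None,fx=6,fy=6,interpolation=2)
b=cv2.resize(s[100:170,350:405],None,fx=5.57,fy=5.57,interpolation=2)[:390]
cv2.imwrite("pics/st.png",np.hstack([a,b]))
E
```

```text
(no output)
```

View pics/tb.png

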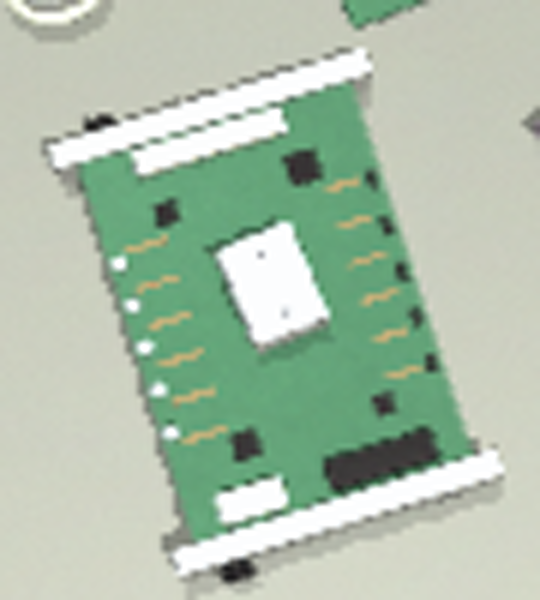

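View pics/sb.png

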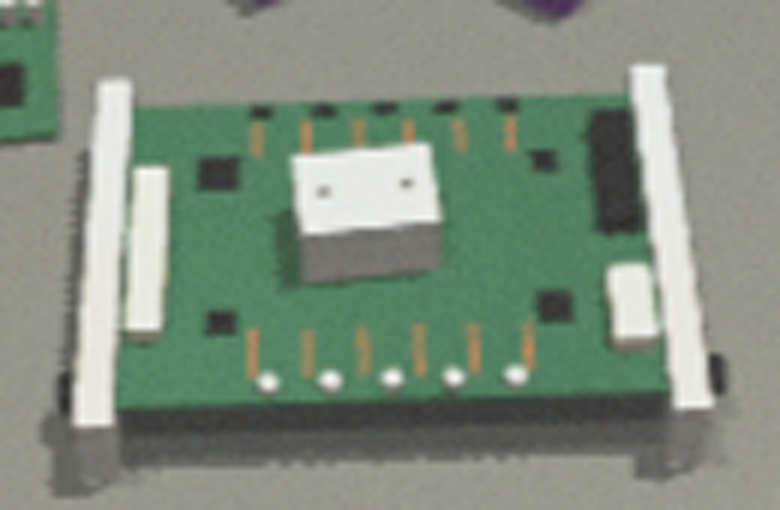

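View pics/st.png

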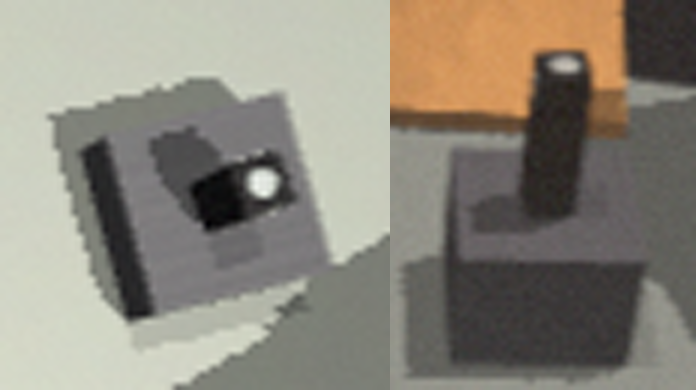

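The crops confirm it: the only bare-metal (white-looking) box is on the board, at top (315,197) and side (311,225), and the purple ones are elsewhere. The probe handle's white cap is at top (439,225) and side (380,111). Next I'll measure.

```bash
cat > m.py <<'E'
from h import *
t=np.load("top0.npz")["p"];s=np.load("side0.npz")["p"]
def comp(img,seed,lo,hi=(255,255,255)):
    m=cv2.inRange(img,lo,hi); n,l=cv2.connectedComponents(m); return (l==l[seed[1],seed[0]]).astype(np.uint8)
def rect(name,img,seed,z,lo,hi=(255,255,255)):
    c=max(cv2.findContours(comp(img,seed,lo,hi),cv2.RETR_EXTERNAL,cv2.CHAIN_APPROX_NONE)[0],key=len)
    P=pix2plane(name,c.reshape(-1,2),z)[:,:2]
    (cx,cy),(w,h),a=cv2.minAreaRect((P*1000).astype(np.float32))
    print(name,seed,"area",len(P),"c",round(cx,1),round(cy,1),"wh",round(w,1),round(h,1),"ang",round(a,1))
for lo in (200,225,240):
    rect("top",t,(316,197),.056,(lo,)*3)
    rect("side",s,(308,221),.056,(lo,)*3)
for lo in (215,):
    rect("top",t,(213,229),.018,(lo,)*3)
    rect("top",t,(213,229),.004,(lo,)*3)
rect("top",t,(430,215),.06,(70,60,60),(150,130,130))
print(t[225,439],t[215,430],s[111,380],s[225,311])
for n,img,seed in(("top",t,(439,225)),("side",s,(380,111))):
    c=comp(img,seed,(200,)*3); u=np.argwhere(c)[:,::-1]; print(n,len(u),u.mean(0),pix2plane(n,u.mean(0),.132))
# handle edges, dark
d=np.load("top0.npz")["d"]; print(d[225,439],d[197,316])
for n,g in(("top",cv2.inRange(t,(0,0,0),(60,60,60))),):
    print((g[218:235,422:447]>0).astype(int))
E
python3 m.py
```

```text
top (316, 197) area 52 c 585.5 0.1 wh 46.0 33.3 ang 21.9
side (308, 221) area 66 c 586.4 0.8 wh 44.2 32.8 ang 22.3
top (316, 197) area 50 c 585.5 -0.2 wh 44.6 32.6 ang 21.6
side (308, 221) area 63 c 586.4 0.8 wh 43.0 31.7 ang 21.7
top (316, 197) area 49 c 585.7 -0.3 wh 44.0 32.2 ang 21.6
side (308, 221) area 2076 c 680.7 -398.7 wh 2552.6 1489.1 ang 13.9
top (213, 229) area 277 c 512.6 280.0 wh 149.1 129.2 ang 3.7
top (213, 229) area 277 c 514.1 283.5 wh 150.9 130.7 ang 3.7
top (430, 215) area 600 c 429.7 -349.0 wh 243.8 234.6 ang 88.7
[220 226 222] [124 123 124] [170 179 184] [228 233 231]
top 11 [438.09090909 225.36363636] [[ 0.4946965  -0.29862998  0.132     ]]
side 242858 [320.31674065 195.3682687 ] [[ 0.56681209 -0.00236065  0.132     ]]
1.0597923 1.1551198
[[0 0 0 0 0 0 0 0 0 0 0 0 0 0 0 0 0 0 0 0 0 0 0 0 0]
 [0 0 0 0 0 0 0 0 0 0 0 0 0 0 0 0 0 0 0 0 0 0 0 0 0]
 [0 0 0 0 0 0 0 0 0 0 0 0 0 0 0 0 0 0 0 0 0 0 0 0 0]
 [0 0 0 0 0 0 0 0 0 0 0 0 0 0 0 0 1 1 1 0 0 0 0 0 0]
 [0 0 0 0 0 0 0 0 0 0 0 0 1 1 1 1 1 1 1 0 0 0 0 0 0]
 [0 0 0 0 0 0 0 0 0 1 1 1 1 1 0 0 0 0 0 1 0 0 0 0 0]
 [0 0 0 0 0 0 0 1 1 1 1 1 1 1 0 0 0 0 0 0 1 0 0 0 0]
 [0 0 0 0 0 1 1 1 1 1 1 1 1 0 0 0 0 0 0 0 0 0 0 0 0]
 [0 0 0 0 1 1 1 1 1 1 1 1 1 1 0 0 0 0 0 0 1 0 0 0 0]
 [0 0 0 0 0 1 1 1 1 1 1 1 1 1 0 0 0 0 0 1 1 1 0 0 0]
 [0 0 0 0 0 1 1 1 1 1 1 1 1 1 1 1 1 1 1 1 1 0 0 0 0]
 [0 0 0 0 0 1 1 1 1 1 1 1 1 1 1 1 1 1 0 0 0 0 0 0 0]
 [0 0 0 0 0 0 1 1 1 1 1 1 1 1 1 0 0 0 0 0 0 0 0 0 0]
 [0 0 0 0 0 0 1 1 1 1 1 1 1 1 0 0 0 0 0 0 0 0 0 0 0]
 [0 0 0 0 0 0 0 1 1 1 1 0 0 0 0 0 0 0 0 0 0 0 0 0 0]
 [0 0 0 0 0 0 0 0 0 0 0 0 0 0 0 0 0 0 0 0 0 0 0 0 0]
 [0 0 0 0 0 0 0 0 0 0 0 0 0 0 0 0 0 0 0 0 0 0 0 0 0]]
```

```bash
cat > d.py <<'E'
import sys
from h import *
from scipy.spatial.transform import Rotation as R
def plan(x,y,z,yaw):
    s=r.read_state(); Rc=R.from_quat(s["eef_rot"]); p=np.array(s["ee_pos"])
    c,sn=np.cos(np.radians(yaw)),np.sin(np.radians(yaw))
    Rt=R.from_matrix(np.array([[c,sn,0],[sn,-c,0],[0,0,-1]]))
    rv=(Rc.inv()*Rt).as_rotvec(degrees=True); d=Rc.inv().apply(np.array([x,y,z])-p)
    X=Rc.as_matrix()
    print("t",round(s["time"],3),"tcp",p.round(4),"yaw",round(np.degrees(np.arctan2(X[1,0],X[0,0])),2),"w",round(s["width"],4),"F",np.round(s["ft_force"],2))
    print(" turn",rv.round(2),"shift",d.round(4))
if __name__=="__main__":
    a=list(map(float,sys.argv[1:]))
    for i in range(0,len(a),4): plan(*a[i:i+4])
E
python3 d.py .5865 .0005 .2 -68.1
```

```text
t 0.1 tcp [ 0.2733 -0.5617  0.2218] yaw -64.05 w 0.0869 F [ 0.8  -0.54 -0.08]
 turn [0.01 0.07 4.05] shift [-0.3685 -0.5276  0.0223]
```

Request:
carry_out:
  increments: "0 0 0.5 -0.02 -0.03 0 0.087; 0 0 1 -0.05 -0.072 0 0.08; 0 0 1.5 -0.083 -0.119 0 0.07; 0 0 2 -0.118 -0.168 0 0.06; 0 0 2 -0.15 -0.215 0 0.055"

```text
time: 0.72
ee_pos: [0.4015, -0.3307, 0.2218]
eef_rot: [0.838, -0.545, -0.001, -0.0]
ft_force: [1.0, -1.0, 0.5]
width: 0.0594
```

```bash
python3 d.py .5865 .0005 .2 -68.1
```

```text
t 0.725 tcp [ 0.4015 -0.3307  0.2218] yaw -66.05 w 0.0594 F [ 0.95 -0.96  0.52]
 turn [0.02 0.09 2.05] shift [-0.2276 -0.3035  0.022 ]
```

Request:
carry_out:
  increments: "0 0 0.5 -0.035 -0.045 0 0.055; 0 0 1 -0.07 -0.093 0 0.055; 0 0 1.5 -0.105 -0.14 0 0.055; 0 0 2 -0.14 -0.187 0 0.055; 0 0 2 -0.175 -0.234 0 0.055"

```text
time: 1.35
ee_pos: [0.5448, -0.0742, 0.2219]
eef_rot: [0.829, -0.56, -0.001, -0.0]
ft_force: [-0.0, -0.9, -2.0]
width: 0.0549
```

```bash
python3 d.py .5865 .0005 .13 -68.1
```

```text
t 1.35 tcp [ 0.5448 -0.0742  0.2219] yaw -68.08 w 0.0549 F [-0.05 -0.87 -2.02]
 turn [0.03 0.08 0.02] shift [-0.0536 -0.0666  0.0919]
```

Request:
carry_out:
  increments: "0 0 0 -0.025 -0.03 0.015 0.055; 0 0.1 0 -0.045 -0.056 0.04 0.055; 0 0.1 0 -0.0536 -0.0666 0.07 0.055; 0 0.1 0 -0.0536 -0.0666 0.092 0.055; 0 0.1 0 -0.0536 -0.0666 0.092 0.055"

```text
time: 1.98
ee_pos: [0.5852, 0.0005, 0.128]
eef_rot: [0.829, -0.56, -0.002, 0.001]
ft_force: [-0.1, -0.7, 0.3]
width: 0.055
```

```bash
python3 d.py .5865 .0005 .034 -68.1; python3 - <<'E'
from h import *
p,d=r.camera("side"); crop(p,240,100,390,270,4,"pics/s1.png")
E
```

```text
t 1.975 tcp [5.852e-01 5.000e-04 1.280e-01] yaw -68.06 w 0.055 F [-0.1  -0.69  0.31]
 turn [0.24 0.07 0.04] shift [ 0.0006 -0.0016  0.094 ]
```

View pics/s1.png

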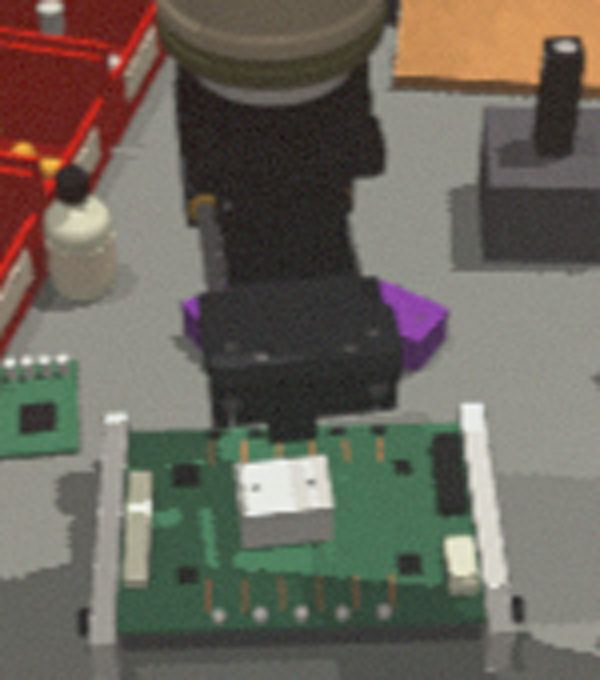

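The gripper hovers behind and above the cover in line with it (crop (290,420) to cover (285,490)). I'll descend.

Request:
carry_out:
  increments: "0.1 0 0 0.0006 -0.0016 0.025 0.055; 0.2 0 0 0.0006 -0.0016 0.055 0.055; 0.2 0 0 0.0006 -0.0016 0.08 0.055; 0.2 0 0 0.0006 -0.0016 0.094 0.055; 0.2 0 0 0.0006 -0.0016 0.094 0.055"
  squeeze: 12

```text
time: 2.65
ee_pos: [0.5876, 0.0001, 0.0357]
eef_rot: [0.829, -0.56, 0.0, -0.001]
ft_force: [-0.0, 0.1, 0.2]
width: 0.0551
```

Request:
carry_out:
  increments: "0 0 0 0 0 0 0.04; 0 0 0 0 0 0 0.02; 0 0 0 0 0 0 0.02; 0 0 0 0 0 0 0.02; 0 0 0 0 0 0 0.02"
  squeeze: 12

```text
time: 3.28
ee_pos: [0.588, 0.0002, 0.0363]
eef_rot: [0.829, -0.56, 0.001, -0.001]
ft_force: [-0.9, -0.6, 6.0]
width: 0.0337
```

```bash
python3 d.py .5865 .0005 .034 -68.1
```

```text
t 3.275 tcp [5.88e-01 2.00e-04 3.63e-02] yaw -68.1 w 0.0337 F [-0.88 -0.57  5.97]
 turn [-0.11 -0.   -0.  ] shift [-0.0009  0.0013  0.0023]
```

Gripped at 33.7 mm, which matches the cover's 34 mm side. Lifting.

Request:
carry_out:
  increments: "0 0 0 0 0 -0.01 0.02; 0 0 0 0 0 -0.03 0.02; 0 0 0 0 0 -0.055 0.02; 0 0 0 0 0 -0.08 0.02; 0 0 0 0 0 -0.1 0.02"

```text
time: 3.9
ee_pos: [0.5882, 0.0002, 0.1387]
eef_rot: [0.829, -0.56, 0.001, -0.001]
ft_force: [-0.1, -1.2, -1.6]
width: 0.0343
```

```bash
python3 d.py .513 .280 .1 -68.1; python3 - <<'E'
from h import *
p,d=r.camera("side"); crop(p,220,80,400,270,4,"pics/s2.png")
p,d=r.camera("top"); np.savez("top2.npz",p=p)
crop(p,270,140,370,250,5,"pics/t2.png")
E
```

```text
t 3.9 tcp [5.882e-01 2.000e-04 1.387e-01] yaw -68.09 w 0.0343 F [-0.1  -1.17 -1.56]
 turn [-0.2  -0.04  0.01] shift [-0.2877 -0.0345  0.0386]
```

View pics/s2.png

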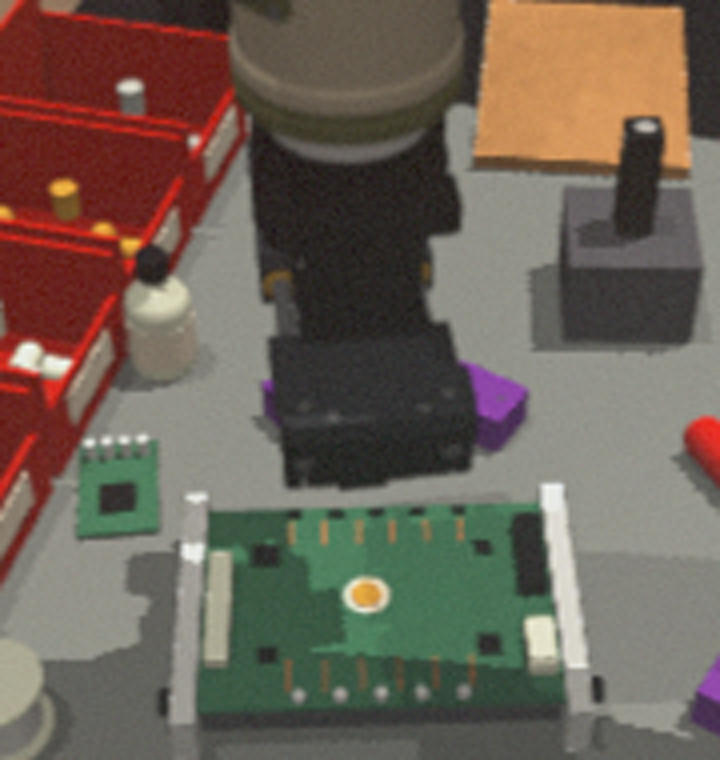

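The cover has been lifted. The pad and its white ring are visible on the board at crop (366,595), which is side pixel (311,228). I'll move to the tray.

Request:
carry_out:
  increments: "-0.1 0 0 -0.025 -0.003 0 0.02; -0.2 0 0 -0.07 -0.009 0 0.02; -0.2 0 0 -0.12 -0.015 0 0.02; -0.2 0 0 -0.17 -0.021 0 0.02; -0.2 0 0 -0.22 -0.027 0 0.02"

```text
time: 4.62
ee_pos: [0.5314, 0.2156, 0.1385]
eef_rot: [0.828, -0.56, 0.001, -0.0]
ft_force: [0.2, -0.5, -1.2]
width: 0.034
```

```bash
python3 d.py .513 .280 .06 -68.1
```

```text
t 4.625 tcp [0.5314 0.2156 0.1385] yaw -68.12 w 0.034 F [ 0.21 -0.46 -1.17]
 turn [-0.09 -0.11 -0.02] shift [-0.0667 -0.0068  0.0783]
```

Request:
carry_out:
  increments: "0 0 0 -0.03 -0.003 0 0.02; -0.1 -0.1 0 -0.055 -0.0055 0.01 0.02; -0.1 -0.1 0 -0.0667 -0.0068 0.03 0.02; -0.1 -0.1 0 -0.0667 -0.0068 0.06 0.02; -0.1 -0.1 0 -0.0667 -0.0068 0.078 0.02"

```text
time: 5.25
ee_pos: [0.5122, 0.2786, 0.0576]
eef_rot: [0.828, -0.56, -0.001, 0.002]
ft_force: [0.3, -0.4, 0.3]
width: 0.0337
```

```bash
python3 d.py .513 .280 .011 -68.1;python3 - <<'E'
from h import *
p,d=r.camera("side"); crop(p,200,220,400,400,4,"pics/s3.png")
E
```

```text
t 5.25 tcp [0.5122 0.2786 0.0576] yaw -68.16 w 0.0337 F [ 0.32 -0.37  0.3 ]
 turn [ 0.19 -0.05 -0.06] shift [-0.0011 -0.0014  0.0466]
```

View pics/s3.png

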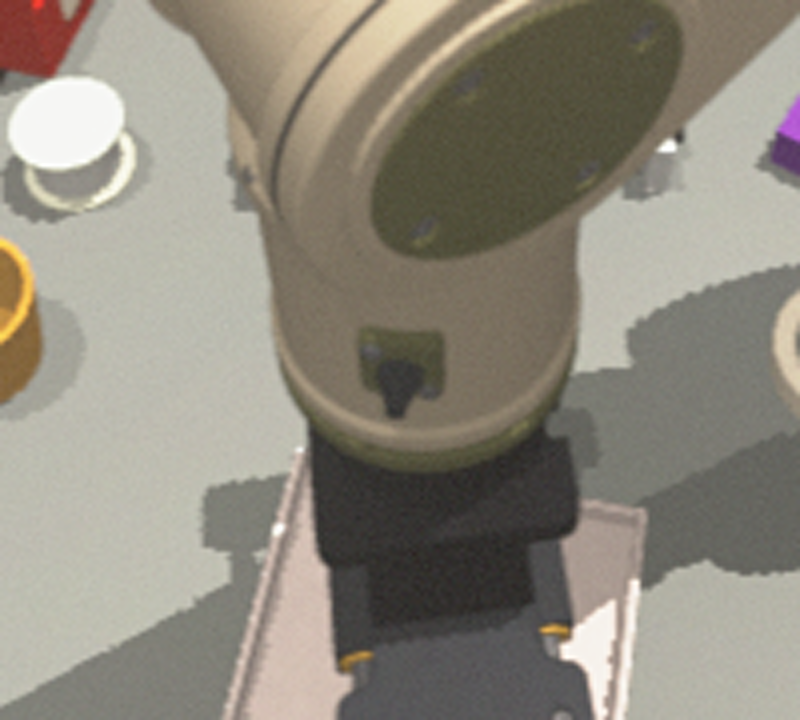

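The gripper is over the tray, clear of the cup at crop (10,320). I'll descend and release.

Request:
carry_out:
  increments: "0 0 0 -0.001 -0.0014 0.012 0.02; 0.2 0 0 -0.001 -0.0014 0.026 0.02; 0.2 0 0 -0.001 -0.0014 0.038 0.02; 0.2 0 0 -0.001 -0.0014 0.046 0.02; 0.2 0 0 -0.001 -0.0014 0.0465 0.02"

```text
time: 5.92
ee_pos: [0.5123, 0.2794, 0.0092]
eef_rot: [0.828, -0.56, -0.0, 0.001]
ft_force: [0.8, 0.7, -0.3]
width: 0.034
```

Request:
carry_out:
  increments: "0 0 0 0 0 0 0.02; 0 0 0 0 0 0 0.02; 0 0 0 0 0 0 0.02; 0 0 0 0 0 0 0.02; 0 0 0 0 0 0 0.02"

```text
time: 6.55
ee_pos: [0.5123, 0.2794, 0.0092]
eef_rot: [0.828, -0.56, -0.0, 0.001]
ft_force: [0.2, -0.2, -0.9]
width: 0.0338
```

```bash
python3 d.py .513 .280 .0103 -68.1
```

```text
t 6.55 tcp [0.5123 0.2794 0.0092] yaw -68.17 w 0.0338 F [ 0.22 -0.25 -0.94]
 turn [ 0.1  -0.05 -0.07] shift [-0.0003 -0.0009 -0.0011]
```

Request:
carry_out:
  increments: "0 0 0 0 0 0.0005 0.02; 0 0 0 0 0 0.001 0.02; 0 0 0 0 0 0.0015 0.02; 0 0 0 0 0 0.002 0.02; 0 0 0 0 0 0.002 0.02"

```text
time: 7.18
ee_pos: [0.5125, 0.2795, 0.0087]
eef_rot: [0.828, -0.56, 0.0, 0.001]
ft_force: [-5.3, -4.5, 17.3]
width: 0.0337
```

Contact with the tray floor at 17 N. I'll ease up slightly, then open.

Request:
carry_out:
  increments: "0 0 0 0 0 -0.0005 0.02; 0 0 0 0 0 -0.0005 0.036; 0 0 0 0 0 -0.0005 0.042; 0 0 0 0 0 -0.0005 0.048; 0 0 0 0 0 -0.0005 0.052"

```text
time: 7.8
ee_pos: [0.5125, 0.2795, 0.0091]
eef_rot: [0.828, -0.56, 0.0, 0.001]
ft_force: [0.4, -0.6, 0.3]
width: 0.0493
```

Request:
carry_out:
  increments: "0 0 0 0 0 -0.012 0.055; 0 0 0 0 0 -0.035 0.055; 0 0 0 0 0 -0.07 0.055; 0 0 0 0 0 -0.11 0.055; 0 0 0 0 0 -0.15 0.055"

```text
time: 8.43
ee_pos: [0.5125, 0.2799, 0.1613]
eef_rot: [0.828, -0.56, 0.0, 0.001]
ft_force: [0.5, 0.2, 0.4]
width: 0.0547
```

```bash
python3 d.py .513 .280 .0103 -68.1;python3 - <<'E'
from h import *
p,d=r.camera("top"); np.savez("top4.npz",p=p); crop(p,160,170,260,270,6,"pics/t4.png")
p,d=r.camera("side"); np.savez("side4.npz",p=p); crop(p,200,280,400,400,4,"pics/s4.png")
E
```

```text
t 8.425 tcp [0.5125 0.2799 0.1613] yaw -68.15 w 0.0547 F [0.53 0.16 0.38]
 turn [ 0.04 -0.08 -0.05] shift [-1.00e-04 -6.00e-04  1.51e-01]
```

View pics/t4.png

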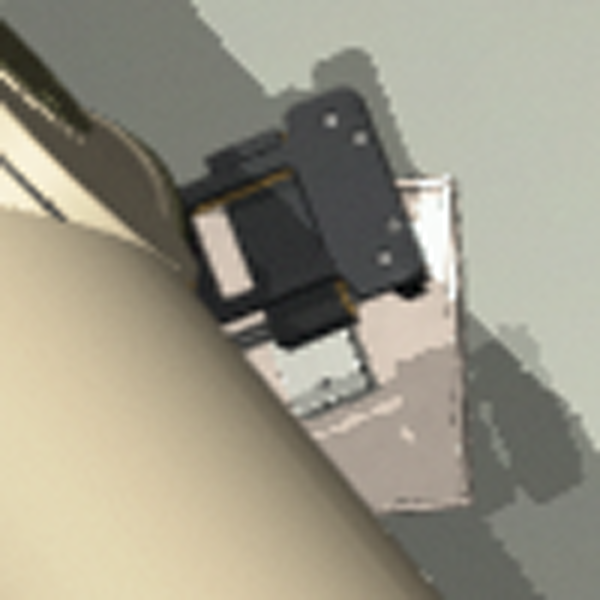

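View pics/s4.png

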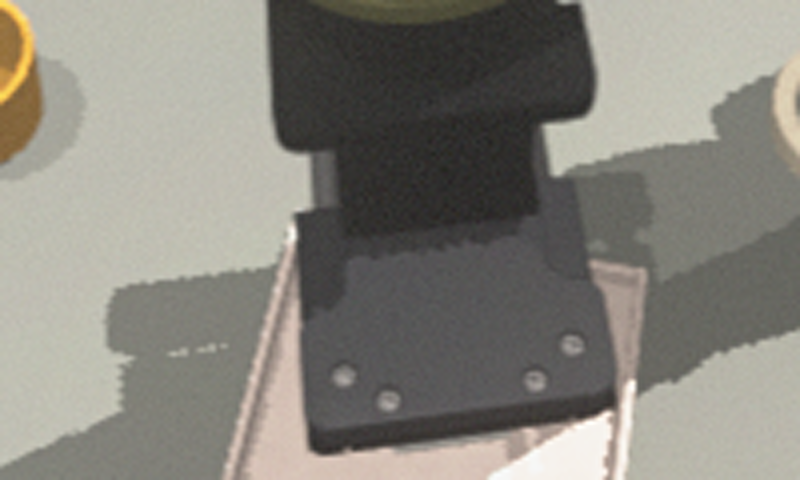

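The cover is standing in the tray at top-crop (320,370). I'll recheck it from further away later. Next I'll measure the pad and the probe.

```bash
python3 - <<'E'
from h import *
t=np.load("top4.npz")["p"];s=np.load("side4.npz")["p"]
a=cv2.resize(t[170:225,285:345],None,fx=6,fy=6,interpolation=0)
b=cv2.resize(s[205:260,280:340],None,fx=6,fy=6,interpolation=0)
c=cv2.resize(s[100:170,350:405],None,fx=6,fy=6,interpolation=0)
cv2.imwrite("pics/p4.png",np.vstack([np.hstack([a,b])]))
cv2.imwrite("pics/c4.png",c)
for n,img,box in(("top",t,(300,185,335,212)),("side",s,(295,215,330,245))):
    x0,y0,x1,y1=box; sub=img[y0:y1,x0:x1]; hsv=cv2.cvtColor(sub,cv2.COLOR_BGR2HSV)
    m=cv2.inRange(hsv,(8,70,110),(30,255,255)); 
    nn,l,st,ce=cv2.connectedComponentsWithStats(m)
    for i in range(1,nn):
        if st[i,4]>8: print(n,"brass",st[i],ce[i]+[x0,y0],(pix2plane(n,ce[i]+[x0,y0],.0315)*1000).round(1))
    # ring incl. pad: not green
    m=cv2.inRange(hsv,(0,0,150),(35,255,255)); nn,l,st,ce=cv2.connectedComponentsWithStats(m)
    for i in range(1,nn):
        if st[i,4]>20: print(n,"ring",st[i],ce[i]+[x0,y0],(pix2plane(n,ce[i]+[x0,y0],.0312)*1000).round(1))
E
```

```text
top brass [13 11  6  6 31] [315.58064516 198.4516129 ] [[585.2  -1.3  31.5]]
top ring [13 11  7  6 36] [315.69444444 198.5       ] [[585.1  -1.6  31.2]]
```

View pics/p4.png

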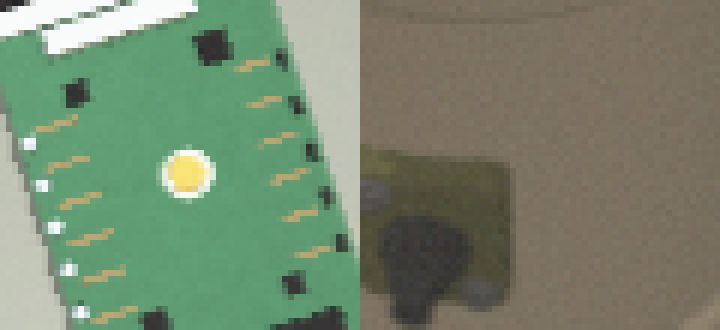

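View pics/c4.png

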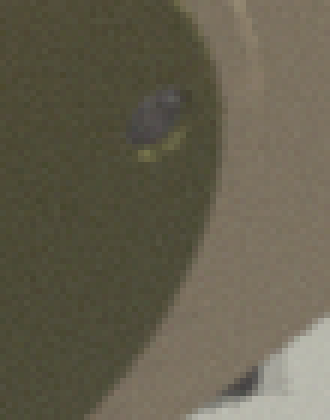

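The top crop shows the brass pad with its white ring at top pixel (315.6,198.5). The side view is blocked by the arm. Now the probe's handle, from the first pictures.

```bash
python3 - <<'E'
from h import *
print("pad side",(pix2plane("side",(311.1,228.4),.0315)*1000).round(1))
t=np.load("top0.npz")["p"];s=np.load("side0.npz")["p"]
for n,img,b,z in(("top",t,(432,219,446,233),.132),("side",s,(372,104,390,118),.132)):
    x0,y0,x1,y1=b; g=cv2.cvtColor(img[y0:y1,x0:x1],6)
    print(g)
# stand top edges in the top view
x0,y0,x1,y1=400,200,460,260
a=cv2.resize(t[y0:y1,x0:x1],None,fx=8,fy=8,interpolation=2)
b=cv2.resize(s[100:170,350:405],None,fx=480/70,fy=480/70,interpolation=2)
cv2.imwrite("pics/h.png",np.hstack([a,b])[:, :800])
E
```

```text
pad side [[ 5.857e+02 -2.000e-01  3.150e+01]]
[[121 122 121 122 121 123 124 121 124 121 124 123 154 200]
 [123 124 123 121 121 136 145  72  83  99 121 120 135 175]
 [125 125 138 144  74  76  51  47  48  64 103 120 136 175]
 [ 79  67  53  54  47  49  49  49  49  62  95 120 119 151]
 [ 18  30  52  53  89 156 186 173 121  49  81 121 123 138]
 [ 15  33  58  60 146 225 226 225 204 121  56  92 123 136]
 [ 17  27  48  69 151 226 226 224 203 122  64 101 124 122]
 [ 15  16  31  52 138 224 225 224 195  80  53  83 120 123]
 [ 13  14  30  55  71 140 207 209 124  51  51  59  91 122]
 [ 13  14  15  34  55  57  56  58  54  56  55  63  96 119]
 [ 19  13  13  34  58  53  54  55  75  98  89 122 122 122]
 [ 14  11  13  31  53  63  78 107 152 123 123 124 122 123]
 [ 13  12  15  37  68  97 126 123 123 123 124 122 121 122]
 [ 35  61  78 108 108 114 122 121 123 123 121 117 120 120]]
[[161 161 163 163 165 163 162 162 165 161 158 158 160 159 157 159 159 162]
 [165 163 161 164 165 166 165 161 163 161 158 159 159 161 159 161 162 162]
 [165 162 164 164 165 163 164 164 164 159 157 158 160 162 158 159 158 162]
 [164 164 163 167 167 165 163 164 164 164 159 158 156 159 160 161 162 160]
 [164 163 165 167 158 152 153 154 155 153 151 151 152 158 165 162 165 159]
 [163 165 166 149 118 104  97  91  95  97  91  83  91 136 165 164 164 165]
 [163 164 164 137  69  56  73 108 133 146 130  88  68 116 161 169 165 165]
 [163 162 165 133  65  55 106 154 179 182 180 154  90  95 147 166 165 162]
 [164 163 164 132  67  45  72 121 158 171 170 138  76  84 132 165 168 165]
 [163 163 161 139  86  45  48  62  70  77  73  64  48  62 126 163 168 164]
 [167 162 150 116  73  48  48  46  47  50  47  49  43  56 124 167 161 161]
 [167 166 154 116  64  44  45  39  42  38  32  40  40  50 110 154 156 155]
 [162 164 153 114  62  38  40  38  46  42  39  38  37  49  86 110 109 107]
 [162 163 137  89  52  42  43  40  39  44  40  40  38  48  80 105 103 107]]
```

View pics/h.png

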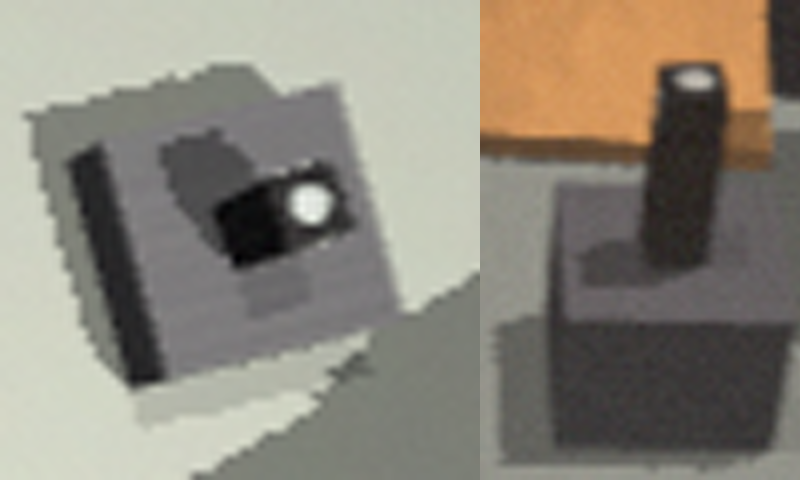

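```bash
python3 - <<'E'
from h import *
t=np.load("top0.npz")["p"];s=np.load("side0.npz")["p"]
def cen(img,b,th):
    x0,y0,x1,y1=b; g=cv2.cvtColor(img[y0:y1,x0:x1],6).astype(float); w=np.clip(g-th,0,None); yy,xx=np.mgrid[y0:y1,x0:x1]
    return np.array([(w*xx).sum(),(w*yy).sum()])/w.sum()
a=cen(t,(435,222,442,228),90); b=cen(s,(377,110,385,114),65); print(a,b)
for z in(.128,.132,.136): print(z,(pix2plane("top",a,z)*1000).round(1),(pix2plane("side",b,z)*1000).round(1))
q=np.array([(105,143),(340,85),(402,310),(165,382)])/8+[400,200]-0.44
P=pix2plane("top",q,.06)*1000; print(P.round(1),"mean",P.mean(0).round(1)); e=np.diff(np.r_[P,P[:1]],axis=0)[:,:2]
print(np.hypot(*e.T).round(1),np.degrees(np.arctan2(e[:,1],e[:,0])).round(1))
# handle top face: left edge line of cap->corner pixels
h=np.array([(273,180),(330,163),(353,221),(293,250)])/8+[400,200]-.44
H=pix2plane("top",h,.132)*1000; e=np.diff(np.r_[H,H[:1]],axis=0)[:,:2]; print(H.mean(0).round(1),np.hypot(*e.T).round(1),np.degrees(np.arctan2(e[:,1],e[:,0])).round(1))
E
```

```text
[438.31083931 225.01560523] [380.96757553 111.15475313]
0.128 [[ 496.  -300.3  128. ]] [[ 496.2 -306.5  128. ]]
0.132 [[ 495.5 -299.2  132. ]] [[ 495.8 -300.6  132. ]]
0.136 [[ 495.1 -298.2  136. ]] [[ 495.4 -294.6  136. ]]
[[ 524.4 -253.2   60. ]
 [ 541.7 -330.9   60. ]
 [ 468.  -345.9   60. ]
 [ 446.6 -268.1   60. ]] mean [ 495.2 -299.5   60. ]
[79.6 75.2 80.7 79.2] [ -77.4 -168.5  105.4   10.8]
[ 495.6 -299.9  132. ] [18.3 18.8 20.6 21.9] [ -74.8 -162.1  114.1   12.3]
```

```bash
python3 - <<'E'
from h import *
for n,b in(("top",(400,195,465,262)),("side",(345,95,410,175))):
    d=np.load(n+"0.npz")["d"]; m=r.camera_model(n); T=m["extrinsics"]
    x0,y0,x1,y1=b; vv,uu=np.mgrid[y0:y1,x0:x1]; uv=np.c_[uu.ravel(),vv.ravel()].astype(float)
    xn=cv2.undistortPoints(uv.reshape(-1,1,2),m["K"],np.array([m["k1"],0,0,0.])).reshape(-1,2)
    z=d[y0:y1,x0:x1].ravel(); P=(np.c_[xn,np.ones(len(xn))]*z[:,None])@T[:3,:3].T+T[:3,3]
    for lo,hi in((.052,.068),(.124,.140)):
        k=(P[:,2]>lo)&(P[:,2]<hi)&(z>0); Q=(P[k,:2]*1000).astype(np.float32); 
        if k.sum()>4: print(n,lo,k.sum(),P[k,2].mean().round(4),cv2.minAreaRect(Q))
E
python3 d.py .45 -.16 .2 -75.5
```

```text
top 0.052 826 0.0593 ((495.36181640625, -299.77691650390625), (79.52459716796875, 81.43805694580078), 12.576142311096191)
top 0.124 91 0.1311 ((495.2189025878906, -299.45269775390625), (22.835214614868164, 22.338558197021484), 18.669151306152344)
side 0.052 656 0.0604 ((494.569580078125, -296.1416015625), (80.34253692626953, 85.01812744140625), 12.988755226135254)
side 0.124 90 0.1312 ((495.33013916015625, -297.6877746582031), (22.843156814575195, 25.545501708984375), 20.72786521911621)
t 8.525 tcp [0.5145 0.2814 0.1647] yaw -68.16 w 0.0551 F [-0.39  0.32  0.99]
 turn [-0.37 -0.03  7.34] shift [ 0.3858  0.2238 -0.0364]
```

Centre of the probe from five estimates: about (495.5,-299.6) mm. Handle yaw is about 15°, so the jaw yaw will be -75°. Pad from both views: about (585.4,-0.9) mm. Moving over to the stand.

```bash
python3 d.py .4955 -.2996 .2 -75
```

```text
t 8.525 tcp [0.5145 0.2814 0.1647] yaw -68.16 w 0.0551 F [-0.39  0.32  0.99]
 turn [-0.37 -0.03  6.84] shift [ 0.5323  0.2335 -0.0363]
```

Request:
carry_out:
  increments: "0 0 0.5 0.025 0.011 -0.015 0.055; -0.2 0 1 0.07 0.031 -0.036 0.055; -0.3 0 2 0.122 0.054 -0.036 0.055; -0.3 0 3 0.174 0.077 -0.036 0.055; -0.3 0 4 0.226 0.1 -0.036 0.055"

```text
time: 9.15
ee_pos: [0.5051, 0.0326, 0.2005]
eef_rot: [0.808, -0.589, 0.001, -0.0]
ft_force: [0.8, -0.4, -0.1]
width: 0.0549
```

```bash
python3 d.py .4955 -.2996 .2 -75; python3 - <<'E'
from h import *
p,d=r.camera("top"); np.savez("top5.npz",p=p); crop(p,160,170,260,270,6,"pics/t5.png")
E
```

```text
t 9.15 tcp [0.5051 0.0326 0.2005] yaw -72.18 w 0.0549 F [ 0.8  -0.36 -0.07]
 turn [-0.1  -0.05  2.82] shift [0.3134 0.1108 0.0006]
```

View pics/t5.png

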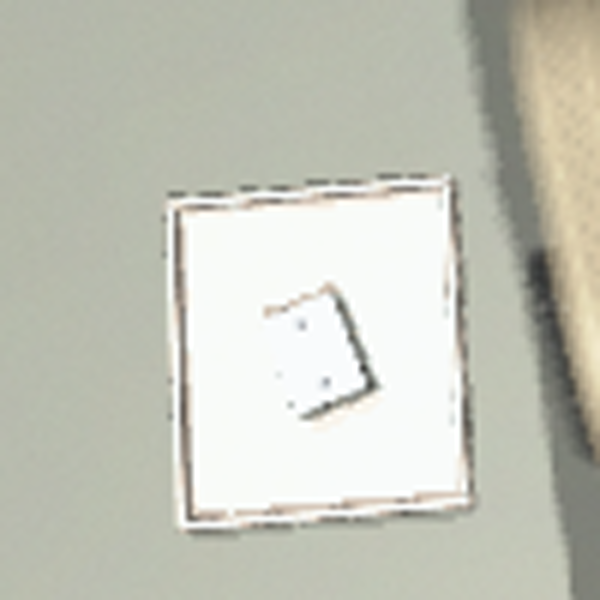

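The cover stands upright in the middle of the tray, at top-crop (322,350). I'll go on to the probe.

Request:
carry_out:
  increments: "0 0 0.5 0.04 0.014 0 0.055; 0 0 1 0.095 0.034 0 0.055; 0 0 1.5 0.15 0.053 0 0.055; -0.1 0 2 0.205 0.0725 0 0.055; -0.1 0 2.8 0.255 0.09 0 0.055"

```text
time: 9.82
ee_pos: [0.4944, -0.2481, 0.2014]
eef_rot: [0.79, -0.613, 0.001, 0.002]
ft_force: [0.7, -0.3, 0.4]
width: 0.0546
```

```bash
python3 d.py .4955 -.2996 .16 -75
```

```text
t 9.825 tcp [ 0.4944 -0.2481  0.2014] yaw -75.56 w 0.0546 F [ 0.74 -0.3   0.41]
 turn [ 0.1  -0.24 -0.56] shift [0.05   0.0117 0.0416]
```

Request:
carry_out:
  increments: "0 0 0 0.02 0.005 0.01 0.055; 0 -0.2 -0.5 0.04 0.0095 0.02 0.055; 0 -0.2 -0.5 0.05 0.0117 0.03 0.055; 0 -0.2 -0.5 0.05 0.0117 0.041 0.055; 0 -0.2 -0.5 0.05 0.0117 0.041 0.055"

```text
time: 10.45
ee_pos: [0.4954, -0.298, 0.1595]
eef_rot: [0.793, -0.609, -0.001, 0.001]
ft_force: [-0.0, 0.1, 0.2]
width: 0.0551
```

```bash
python3 d.py .4955 -.2996 .0773 -75; python3 - <<'E'
from h import *
p,d=r.camera("side"); crop(p,320,20,450,180,4.5,"pics/s6.png")
E
```

```text
t 10.45 tcp [ 0.4954 -0.298   0.1595] yaw -74.98 w 0.0551 F [-0.03  0.11  0.19]
 turn [0.16 0.05 0.02] shift [0.0016 0.     0.0822]
```

View pics/s6.png

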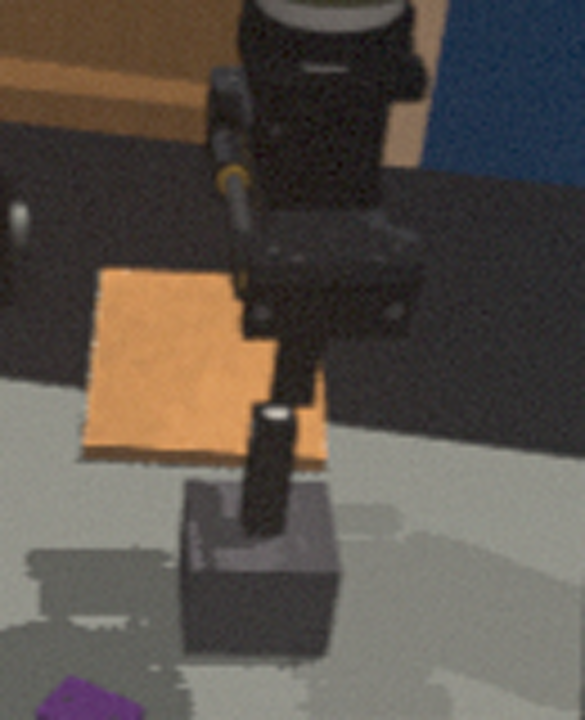

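```bash
python3 - <<'E'
from h import *
u=np.array([np.cos(np.radians(-75)),np.sin(np.radians(-75)),0])
c=np.array([.4954,-.298,.1595])
for P in (c,c+u*.0275,c-u*.0275,c-u*.042,[.4955,-.2996,.132]): print(((proj("side",P)[0]-[320,20])*4.5).round(0))
E
```

```text
[281. 367.]
[274. 337.]
[287. 398.]
[291. 415.]
[275. 411.]
```

The finger tip at crop (292,405) and the cap at (278,412) match their projections within about 1 px. I'll descend around the handle.

Request:
carry_out:
  increments: "0 0 0 0.0016 0 0.015 0.055; 0.1 0 0 0.0016 0 0.035 0.055; 0.2 0 0 0.0016 0 0.058 0.055; 0.2 0 0 0.0016 0 0.076 0.055; 0.2 0 0 0.0016 0 0.082 0.055"

```text
time: 11.12
ee_pos: [0.4954, -0.2994, 0.077]
eef_rot: [0.794, -0.608, -0.0, -0.0]
ft_force: [0.0, -0.1, -1.0]
width: 0.0545
```

```bash
python3 d.py .4955 -.2996 .0773 -75
```

```text
t 11.125 tcp [ 0.4954 -0.2994  0.077 ] yaw -74.96 w 0.0545 F [ 0.03 -0.11 -0.96]
 turn [-0.01  0.07  0.04] shift [ 0.0003 -0.     -0.0003]
```

Request:
carry_out:
  increments: "0 0 0 0 0 0 0.04; 0 0 0 0 0 0 0.03; 0 0 0 0 0 0 0.01; 0 0 0 0 0 0 0.01; 0 0 0 0 0 0 0.01"
  squeeze: 15

```text
time: 11.75
ee_pos: [0.4956, -0.2995, 0.0773]
eef_rot: [0.794, -0.609, -0.0, -0.001]
ft_force: [-0.8, 0.0, 2.4]
width: 0.0219
```

Request:
carry_out:
  increments: "0 0 0 0 0 0 0.01; 0 0 0 0 0 0 0.01; 0 0 0 0 0 0 0.01; 0 0 0 0 0 0 0.01; 0 0 0 0 0 0 0.01"
  squeeze: 25

```text
time: 12.38
ee_pos: [0.4957, -0.2994, 0.0773]
eef_rot: [0.794, -0.608, -0.0, -0.001]
ft_force: [-0.2, -0.4, 0.8]
width: 0.0216
```

```bash
python3 d.py .4955 -.2996 .0773 -75
```

```text
t 12.375 tcp [ 0.4957 -0.2994  0.0773] yaw -74.96 w 0.0216 F [-0.19 -0.43  0.77]
 turn [-0.04  0.05  0.04] shift [0.0001 0.0002 0.    ]
```

Gripped flush at 21.9 mm. Lifting straight up.

Request:
carry_out:
  increments: "0 0 0 0 0 -0.008 0.01; 0 0 0 0 0 -0.025 0.01; 0 0 0 0 0 -0.05 0.01; 0 0 0 0 0 -0.08 0.01; 0 0 0 0 0 -0.11 0.01"

```text
time: 13.0
ee_pos: [0.4957, -0.2996, 0.1897]
eef_rot: [0.794, -0.608, 0.0, -0.001]
ft_force: [0.6, 0.1, -0.7]
width: 0.0221
```

```bash
python3 d.py .5854 -.0009 .2 -75; python3 - <<'E'
from h import *
p,d=r.camera("side"); crop(p,320,20,450,180,4.5,"pics/s7.png")
E
```

```text
t 13.0 tcp [ 0.4957 -0.2996  0.1897] yaw -74.96 w 0.0221 F [ 0.59  0.08 -0.74]
 turn [-0.08  0.01  0.04] shift [-0.2652 -0.1642 -0.0101]
```

View pics/s7.png

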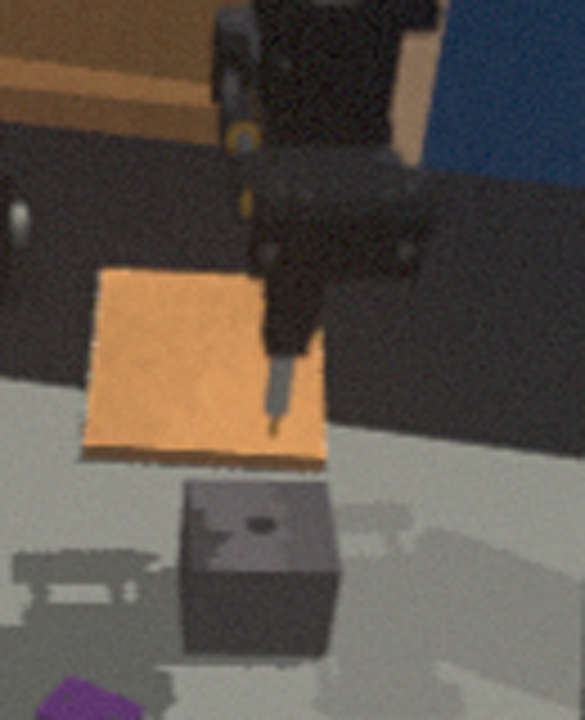

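The probe is out of its hole and upright, with its tip at crop (274,430). I'll move over the board.

Request:
carry_out:
  increments: "0 0 0 -0.02 -0.012 0 0.01; 0 0 0 -0.055 -0.034 0 0.01; -0.1 0 0 -0.1 -0.062 -0.005 0.01; -0.1 0 0 -0.145 -0.09 -0.005 0.01; -0.1 0 0 -0.19 -0.118 -0.005 0.01"

```text
time: 13.68
ee_pos: [0.5625, -0.0847, 0.2004]
eef_rot: [0.793, -0.609, 0.003, -0.001]
ft_force: [0.7, -0.6, -0.4]
width: 0.0223
```

```bash
python3 d.py .5854 -.0009 .15 -75
```

```text
t 13.675 tcp [ 0.5625 -0.0847  0.2004] yaw -74.98 w 0.0223 F [ 0.71 -0.58 -0.36]
 turn [-0.29 -0.28  0.02] shift [-0.0753 -0.0436  0.0502]
```

Request:
carry_out:
  increments: "-0.2 -0.1 0 -0.03 -0.017 0.01 0.01; -0.3 -0.2 0 -0.055 -0.032 0.025 0.01; -0.3 -0.3 0 -0.07 -0.041 0.04 0.01; -0.3 -0.3 0 -0.0753 -0.0436 0.05 0.01; -0.3 -0.3 0 -0.0753 -0.0436 0.05 0.01"

```text
time: 14.3
ee_pos: [0.5849, -0.0017, 0.1496]
eef_rot: [0.793, -0.609, -0.001, 0.001]
ft_force: [-0.5, -1.3, -0.7]
width: 0.0222
```

```bash
python3 d.py .5854 -.0009 .115 -75
```

```text
t 14.3 tcp [ 0.5849 -0.0017  0.1496] yaw -75.01 w 0.0222 F [-0.55 -1.3  -0.73]
 turn [ 0.09  0.03 -0.01] shift [-0.0006 -0.0007  0.0346]
```

Down to TCP 0.116 next, which puts the point about 13 mm above the pad. Then I'll look.

Request:
carry_out:
  increments: "0 0 0 -0.0006 -0.0007 0.008 0.01; 0.1 0 0 -0.0006 -0.0007 0.018 0.01; 0.1 0 0 -0.0006 -0.0007 0.028 0.01; 0.1 0 0 -0.0006 -0.0007 0.034 0.01; 0.1 0 0 -0.0006 -0.0007 0.034 0.01"

```text
time: 14.92
ee_pos: [0.585, -0.0009, 0.115]
eef_rot: [0.793, -0.609, -0.001, 0.0]
ft_force: [0.5, -0.1, -0.7]
width: 0.0216
```

```bash
python3 d.py .5854 -.0009 .103 -75; python3 - <<'E'
from h import *
p,d=r.camera("side"); crop(p,260,170,360,250,8,"pics/s8.png")
p,d=r.camera("top"); crop(p,270,150,370,225,8,"pics/t8.png")
s=r.read_state()["ee_pos"]
for P in([s[0],s[1],s[2]-.0713],[.5854,-.0009,.0315]): print(((proj("side",P)[0]-[260,170]+.44)*8).round(0),((proj("top",P)[0]-[270,150]+.44)*8).round(0))
E
```

```text
t 14.925 tcp [ 0.585  -0.0009  0.115 ] yaw -75.01 w 0.0216 F [ 0.49 -0.13 -0.74]
 turn [ 0.04  0.05 -0.01] shift [ 0.0001 -0.0004  0.012 ]
[413. 437.] [366. 384.]
[414. 469.] [367. 391.]
```

View pics/s8.png

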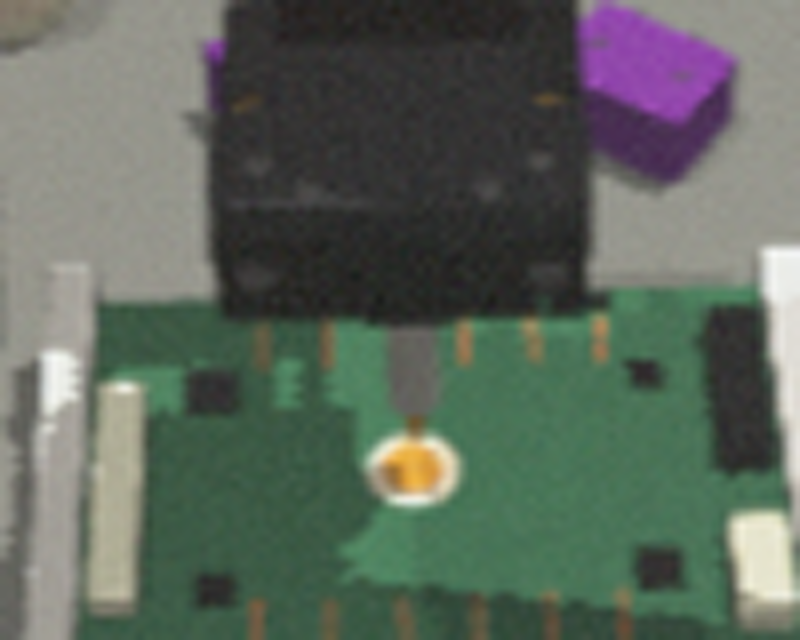

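View pics/t8.png

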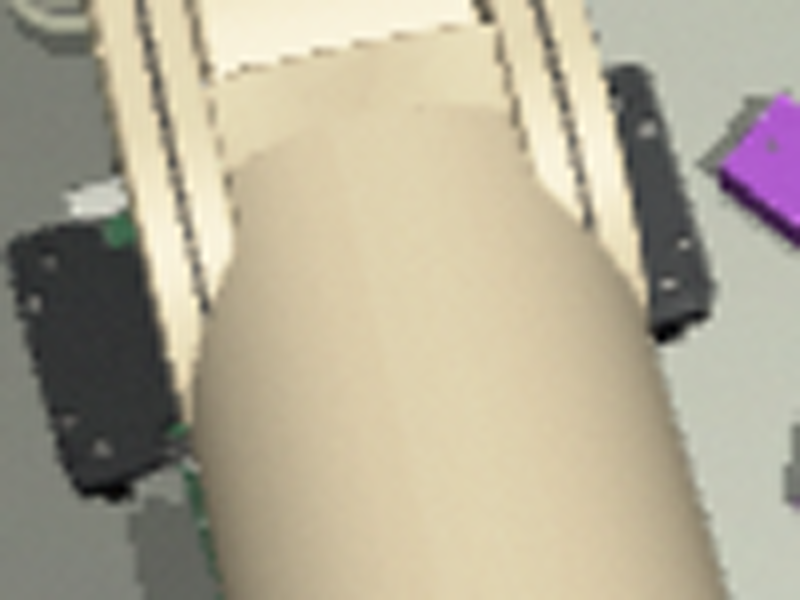

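In the side view the tip at crop (415,433) hangs over the pad at (414,469), and both are on the predicted column. The top view is covered by the arm. I'll descend slowly.

Request:
carry_out:
  increments: "0 0 0 0.0001 -0.0004 0.003 0.01; 0 0 0 0.0001 -0.0004 0.006 0.01; 0 0 0 0.0001 -0.0004 0.009 0.01; 0 0 0 0.0001 -0.0004 0.011 0.01; 0 0 0 0.0001 -0.0004 0.011 0.01"

```text
time: 15.65
ee_pos: [0.5858, -0.0008, 0.1045]
eef_rot: [0.793, -0.609, -0.0, -0.0]
ft_force: [0.4, 0.4, -0.4]
width: 0.022
```

Request:
carry_out:
  increments: "0 0 0 0 0 0.0005 0.01; 0 0 0 0 0 0.001 0.01; 0 0 0 0 0 0.0015 0.01; 0 0 0 0 0 0.002 0.01; 0 0 0 0 0 0.002 0.01"

```text
time: 16.27
ee_pos: [0.5858, -0.0008, 0.1026]
eef_rot: [0.793, -0.609, -0.0, -0.0]
ft_force: [-0.2, -0.1, -0.5]
width: 0.0221
```

Request:
carry_out:
  increments: "0 0 0 0 0 0.0005 0.01; 0 0 0 0 0 0.001 0.01; 0 0 0 0 0 0.0015 0.01; 0 0 0 0 0 0.002 0.01; 0 0 0 0 0 0.002 0.01"

```text
time: 16.9
ee_pos: [0.5859, -0.0009, 0.1006]
eef_rot: [0.793, -0.609, -0.0, -0.0]
ft_force: [0.0, -0.3, 0.9]
width: 0.0217
```

```bash
python3 d.py .5854 -.0009 .0978 -75; python3 - <<'E'
from h import *
f=[]
for i in range(4):
    p,d=r.camera("side"); f.append(r.read_state()["ft_force"])
print(np.mean(f,0).round(2))
crop(p,260,170,360,250,8,"pics/s9.png")
E
```

```text
t 16.9 tcp [ 0.5859 -0.0009  0.1006] yaw -75.01 w 0.0217 F [ 0.04 -0.26  0.88]
 turn [-0.01  0.03 -0.01] shift [-0.0001  0.0005  0.0028]
[ 0.15 -0.05  0.49]
```

View pics/s9.png

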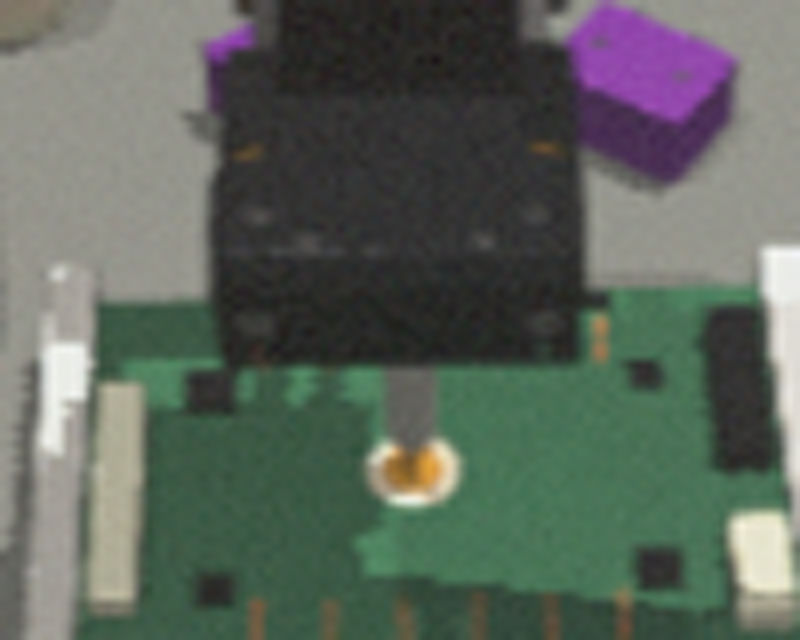

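The tip is over the middle of the pad. Force has risen by about 1.2 N since it hung free, which agrees with about 2 mm of tip travel. I'll press 2.8 mm more.

Request:
carry_out:
  increments: "0 0 0 0 0.0003 0.0006 0.01; 0 0 0 0 0.0005 0.0012 0.01; 0 0 0 0 0.0005 0.0018 0.01; 0 0 0 0 0.0005 0.0024 0.01; 0 0 0 0 0.0005 0.0028 0.01"

```text
time: 17.73
ee_pos: [0.5856, -0.0009, 0.098]
eef_rot: [0.793, -0.609, 0.0, -0.0]
ft_force: [1.1, 0.7, 1.6]
width: 0.0219
```

```bash
python3 d.py .5854 -.0009 .0978 -75; python3 - <<'E'
from h import *
f=[]
for i in range(6):
    p,d=r.camera("side"); f.append(r.read_state()["ft_force"])
print(np.mean(f,0).round(2),np.std(f,0).round(2))
crop(p,260,170,360,250,8,"pics/s10.png")
E
```

```text
t 17.725 tcp [ 0.5856 -0.0009  0.098 ] yaw -75.0 w 0.0219 F [1.08 0.66 1.63]
 turn [-0.04  0.02 -0.  ] shift [-0.0001  0.0002  0.0002]
[1.43 0.7  1.68] [0.39 0.52 0.41]
```

View pics/s10.png

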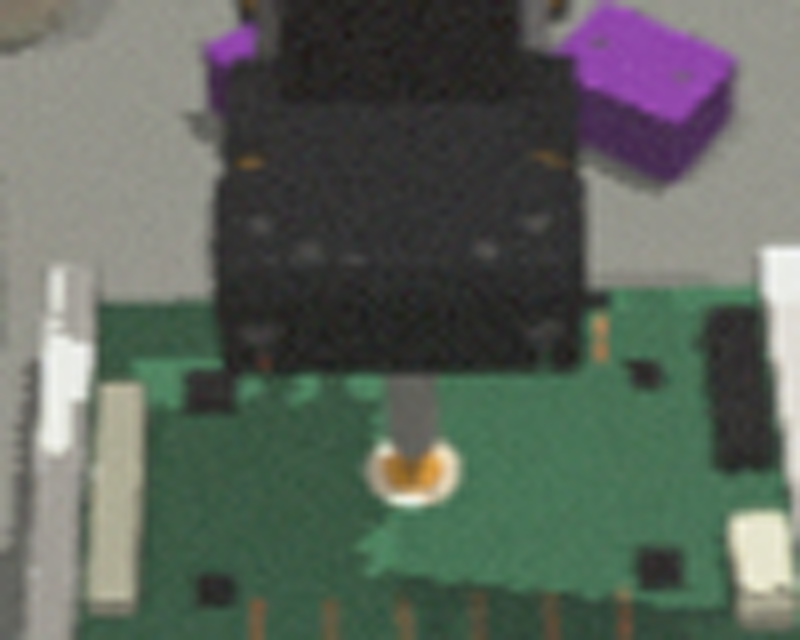

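Net force is about 2.4 N, so the tip is about 4.5 mm in (z agrees at 4.8 mm). Holding for over three seconds.

Request:
carry_out:
  increments: "0 0 0 0 0 0 0.01; 0 0 0 0 0 0 0.01; 0 0 0 0 0 0 0.01; 0 0 0 0 0 0 0.01; 0 0 0 0 0 0 0.01"

```text
time: 18.65
ee_pos: [0.5855, -0.0009, 0.0979]
eef_rot: [0.793, -0.609, 0.0, -0.0]
ft_force: [1.2, 1.5, 1.3]
width: 0.022
```

Request:
carry_out:
  increments: "0 0 0 0 0 0 0.01; 0 0 0 0 0 0 0.01; 0 0 0 0 0 0 0.01; 0 0 0 0 0 0 0.01; 0 0 0 0 0 0 0.01"

```text
time: 19.27
ee_pos: [0.5855, -0.0009, 0.0979]
eef_rot: [0.793, -0.609, 0.0, -0.0]
ft_force: [1.0, 0.3, 1.2]
width: 0.0217
```

Request:
carry_out:
  increments: "0 0 0 0 0 0 0.01; 0 0 0 0 0 0 0.01; 0 0 0 0 0 0 0.01; 0 0 0 0 0 0 0.01; 0 0 0 0 0 0 0.01"

```text
time: 19.9
ee_pos: [0.5855, -0.0009, 0.0979]
eef_rot: [0.793, -0.609, -0.0, -0.0]
ft_force: [0.9, 0.6, 1.4]
width: 0.0216
```

Request:
carry_out:
  increments: "0 0 0 0 0 0 0.01; 0 0 0 0 0 0 0.01; 0 0 0 0 0 0 0.01; 0 0 0 0 0 0 0.01; 0 0 0 0 0 0 0.01"

```text
time: 20.52
ee_pos: [0.5855, -0.0009, 0.0979]
eef_rot: [0.793, -0.609, 0.0, -0.0]
ft_force: [0.4, -0.1, 0.8]
width: 0.0221
```

Request:
carry_out:
  increments: "0 0 0 0 0 0 0.01; 0 0 0 0 0 0 0.01; 0 0 0 0 0 0 0.01; 0 0 0 0 0 0 0.01; 0 0 0 0 0 0 0.01"

```text
time: 21.15
ee_pos: [0.5855, -0.0009, 0.0979]
eef_rot: [0.793, -0.609, 0.0, -0.0]
ft_force: [1.1, 0.5, 1.4]
width: 0.0218
```

Request:
carry_out:
  increments: "0 0 0 0 0 0 0.01; 0 0 0 0 0 0 0.01; 0 0 0 0 0 0 0.01; 0 0 0 0 0 0 0.01; 0 0 0 0 0 0 0.01"

```text
time: 21.78
ee_pos: [0.5856, -0.0009, 0.0979]
eef_rot: [0.793, -0.609, 0.0, -0.0]
ft_force: [1.1, 0.7, 1.9]
width: 0.0219
```

```bash
python3 d.py .5854 -.0009 .0978 -75; python3 - <<'E'
from h import *
f=[]
for i in range(8):
    p,d=r.camera("side" if i%2 else "top"); f.append(r.read_state()["ft_force"])
    cv2.imwrite(f"pics/end{i%2}.png",p)
print(np.mean(f,0).round(2),np.std(f,0).round(2))
E
```

```text
t 21.775 tcp [ 0.5856 -0.0009  0.0979] yaw -75.0 w 0.0219 F [1.13 0.71 1.88]
 turn [-0.04  0.03 -0.  ] shift [-0.0001  0.0001  0.0001]
[1.44 0.48 1.69] [0.39 0.54 0.51]
```

View pics/end1.png

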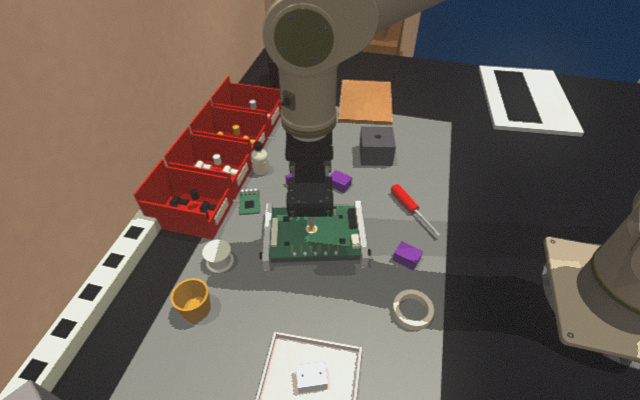

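View pics/end0.png

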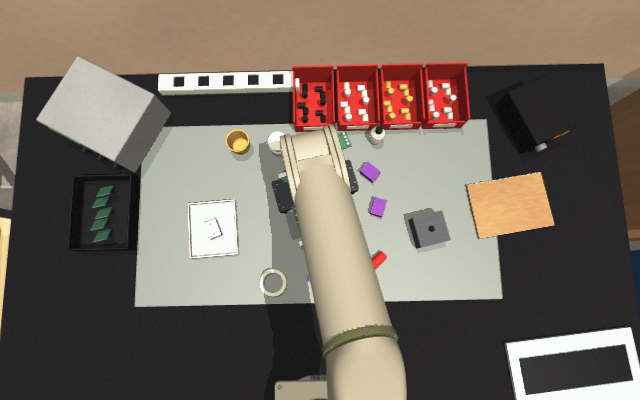

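The last pictures show the cover upright in the tray at side (312,376) and top (213,229). The probe is on the pad at side (311,229), and the other things are where they were. I'm handing in.

```bash
python3 -c "
from bench import r
print(r.close_job()); print(r.read_state()['time'])"
```

```text
the job is handed in; nothing more can be done
None
the job is handed in; nothing more can be done
```

I lifted the metal cover off the pad and set it upright in the tray. I then took the probe from its stand and held it on the pad for about 4 s, and handed the job in while still pressing. No verdict was reported.

- **Cover:** both cameras show it standing upright near the middle of the tray, let go. It met the tray floor at about 17 N while I was lowering it, so I eased off before opening the fingers.
- **Probe:** it was held upright, with the tool within 0.1° of vertical. The gripper read about 21.9 mm on the 22 mm handle, at a 25 N grip setting.
- **Press:** the force change was about 2.4 N, which means the tip was about 4.5 mm in. The height reading gives 4.9 mm, so the two agree. Force readings scattered by about 0.5 N.
- **Position:** the tool was within about 0.5 mm of the pad centre I measured. The two camera estimates of that centre differed by about 1 mm.
- **Not fully checked:** the arm blocked the top view of the point on the pad, so only the side camera confirmed that contact.
- **Other things:** I saw nothing displaced in the last pictures, though the arm hid part of the bench from above.

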